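# Shift the mincer drive into third gear

## Task

Put the mincer's bench drive into third gear: with the fingertips, push the ball-topped lever along its H-shaped gate to the cross slot, across to the right-hand leg, and then forward, away from the robot, fully home in the far right slot. Only push the lever, never take it between the fingers, leave it standing there, and leave everything else on the table and on the drive where it is.

Things in the scene. Friction and masses are not known exactly. Their poses are not given: they have to be found in the camera images.
- gear_unit: Bench drive unit, a fixed stainless box 260 (x) x 300 (y) x 90 mm high, with a grey motor (96 mm across, top 101 mm high) sticking out 75 mm from its far (+x) face and a 68 mm round hub out 30 mm from its right (-y) face. Origin: middle of the underside, on the table. Own x points forward (away from the robot, as far as its yaw of up to 0.35 rad allows), y to the left, z up.
- gate (a point): Centre of the H gate, on the top face of the 116 (x) x 100 (y) x 10 mm aluminium gate plate that lies in the middle of the unit's deck, 100 mm above the table. Same axes as the unit. The H: two legs running along x, 15 mm wide, their centre lines 18 mm left and right of here, each 64 mm long; one cross slot, 20 mm wide, along y through the centre joins them in the middle. Far left is the first slot, near left the second, far right the third, near right the fourth.
- knob (a point): Centre of the black ball knob, 36 mm in diameter, on an 11 mm steel stem: the top of the lever. It moves with the lever; its z points up along the stem. The lever pivots 80 mm below the gate point on its vertical and is 180 mm long from the pivot, so upright the knob stands 100 mm above the gate plate; in the left and right legs it is about 43 mm left or right of the gate centre, at the slot ends about 57 mm forward or back, and up to 14 mm lower.
- shift_across (a joint): Sideways tilt of the lever, rad: 0 upright, positive to the right (-y of the unit), about -0.24 in the left leg and +0.24 in the right leg (limits -0.26 and 0.26). It can change only in the cross slot. Starts in the left leg. Stays where it is left; friction only, no spring: some 3 N at the knob moves it.
- shift_fore (a joint): Forward tilt of the lever, rad: 0 in line with the cross slot, positive forward (+x of the unit), +0.32 at the far end of a slot, -0.32 at the near end. The stem can enter the cross slot within about +-0.05 of 0. Starts anywhere along the left leg. Stays where it is left; some 3 N at the knob moves it. Knob centre from the pivot, in the unit's axes: x = 180 sin(fore), y = -180 sin(across) cos(fore), z = 180 cos(across) cos(fore) mm.
- shaker: Bystander: small steel shaker, 44 mm in diameter, 75 mm high, standing on the deck of the drive near its far left corner. Origin under its centre.
- cutter_ring: Bystander: loose steel ring, 60 mm outside, 36 mm inside, 12 mm high, lying on the deck near its near right corner. Origin under its centre.
- pusher: Bystander: white plastic pusher with a mushroom grip, 48 mm in diameter, 152 mm high, standing on the table to the left. Origin under its centre.
- measure: Bystander: steel mug, 76 mm in diameter, 85 mm high, on the table to the left. Origin under its centre.
- spray: Bystander: white plastic bottle, 60 mm in diameter, 170 mm high, on the table to the left. Origin under its centre.
- bowl: Bystander: steel bowl, 150 mm in diameter, 60 mm high, on the table to the right. Origin under its centre.
- scraper: Bystander: spatula lying on the table to the right, nearer the robot. Origin at its middle, on the table.

How it is judged:
By the outcome, as a careful person would: the job done as asked, in the order asked, and still so for the second after the job is handed in, with the robot touching nothing.
It also fails if it takes over 51 s, if anything falls off the work surface, if the arm or the gripper's body presses on something with over 40 N, if the wrist force passes 120 N, or if a joint passes its speed limit or range.

## Robot

A 7-joint arm with a two-finger parallel gripper is mounted at the origin on the work surface. World frame = base frame: x ahead of the robot, y to its left, z up, the work surface at z = 0. Lengths are in m, angles in rad, forces in N, time in s.
With the tool pointing down it reaches from about 0.35 to 0.775 m from the base axis. Payload 3.1 kg.
Tool frame: the origin (TCP) lies where the fingers leave the gripper's body, on its centre line; the fingertips stand 73 mm ahead of it and the grasp point (between the pads) lies 54 mm ahead of it (bot.grip_depth is the distance from the TCP to the grasp point, in m); z points along the fingers, x is the direction in which the jaws open and shut, and the axes are right-handed (so a half turn about z gives the same grasp; the last joint's range is limited). The gripper opens to 85 mm and grips with 20 to 120 N. Pads are 22 mm wide; open, the fingers measure 114 mm over their backs; the gripper's body (76 mm by 85 mm) begins 54 mm behind the grasp point. The pads swing forward as they close: fully open they stand 13 mm farther back than shut.
Start: joints at [-1.252, 0.311, 0.014, 1.512, -0.004, 1.319, -0.027], TCP at [0.194, 0.515, 0.304] pointing down, gripper open.
Joint ranges: [-2.7, 2.7], [-0.3, 1.91], [-1.27, 1.3], [0.12, 2.57], [-1.44, 4.58], [0.2, 2.03], [-3.05, 3.05]. Speed limits (rad/s): [2.79, 2.79, 3.14, 3.14, 3.14, 3.14, 3.14].

## Interface

Orientations are given as a unit quaternion [x, y, z, w].
In Python, from station import bot gives the robot as it stands.
- The arm moves only by the shell command python3 -m creep 'ROWS'. ROWS is a JSON object of lists of equal length, an entry for each row: "translation": the shift along the tool's x, y, z in mm, a list of three; "dr": the turn, a rotation vector about the tool's x, y, z in rad, a list of three; "claw": the closure in counts, from 0 (fully open) to 255 (shut). A call has 1 to 5 rows; each row is the pose to reach, as a shift and turn from the pose commanded when the call began, along the tool's axes at that moment; what a row does not reach only later rows make up. A row lasts 1/12 s, in which the tool goes at most 41.7 mm and 7.16 degrees, less where a joint would pass 70% of its speed; a pose out of reach is approached as far as the arm can. A call with a gripper value outside its range is refused whole. The fingers move at their own pace and stop on an object; the grip force is fixed at half the most. Time passes only in rows, so rows that repeat a pose let the fingers close. It gives the time, the measured TCP pose, the force and the opening at its end, in the units of the state.
- bot.sense(): the state, without advancing time (a new reading comes with each control period).
- bot.camera(name): name is "side" or "top"; returns a dict with "image" (400x640x3 uint8, red, green, blue), "camera_matrix" (3x3 intrinsics, pixels), "D" ([k1, k2, p1, p2, k3] as OpenCV has them; the pictures are not rectified), "origin" and "rotation" of the camera in the world. Camera axes: x right, y down, z forward; pixel columns grow to the right and rows downward; lengths in m; the calibration is good to about 2 mm. A picture is of the moment at which its call begins. There is no depth.
- bot.finish_job(): hands the job in, once; it reports no verdict.
The state is a dict: "time": time; "joint_positions": joint angles; "qd": joint speeds; "joint_efforts": joint torques, N m; "tcp_pos": TCP position; "ee_rot": TCP orientation; "wrist_force": force on the tool from outside, world axes, zero at the start; "torque": the same for the moment, N m; "finger_gap": finger opening in m.
Only numpy, scipy, OpenCV 4.12 (cv2) and the standard library are available. Lean on these libraries where they do the work, as an engineer would, in place of code of your own. Each camera call takes 0.05 s, during which the arm holds its last target. There are 200 camera calls.

## Working session

There is one attempt and no reset: what is moved stays moved. The work goes in short steps, Python scripts to look and compute and a shell command to move; the robot and the scene stay as the last step left them, time stands still between calls to the robot, and variables do not carry over. Pictures are saved under pics/ and viewed, about 8 in all and at most 12, crops included, and the job is handed in when it is done.

```bash
mkdir -p pics; ls; python3 - <<'E'
from station import bot
import cv2,numpy as np
s=bot.sense();print(s)
for n in("top","side"):
    c=bot.camera(n);cv2.imwrite(f"pics/{n}0.png",c["image"][:,:,::-1]);np.savez(f"pics/{n}0.npz",**c)
    print(n,c["camera_matrix"],c["D"],c["origin"],c["rotation"])
E
```

```text
pics
{'time': 0.0, 'joint_positions': array([-1.25171758,  0.31172928,  0.01399816,  1.51307357, -0.00438329,
        1.3192199 , -0.02718562]), 'qd': array([ 0.0010714 , -0.00013893, -0.00170489, -0.00076956,  0.00054137,
        0.00018177, -0.00031946]), 'joint_efforts': array([-1.28359557e-04, -3.79912055e+01,  1.46075352e-01, -2.30594051e+01,
        1.23412182e-02,  1.32051139e-02,  1.71458181e-08]), 'tcp_pos': array([0.1939402 , 0.51406176, 0.30281226]), 'ee_rot': array([ 8.22471082e-01,  5.68805660e-01, -9.52765956e-04,  7.29247839e-04]), 'wrist_force': array([ 0.22714953, -0.44187828, -1.13948762]), 'torque': array([-0.00212935, -0.0250546 , -0.03465316]), 'finger_gap': 0.08533923601422044}
top [[360.95069843   0.         317.98995106]
 [  0.         360.95069843 196.49554129]
 [  0.           0.           1.        ]] [-0.03967672  0.          0.          0.          0.        ] [0.3921313  0.01663505 1.32175142] [-0.70541336  0.70739641 -0.03961259  0.02032619]
side [[365.57525559   0.         320.99995886]
 [  0.         365.57525559 194.76761142]
 [  0.           0.           1.        ]] [-0.01039802  0.          0.          0.          0.        ] [ 0.42024078 -0.68729054  0.8013359 ] [ 0.91763331 -0.05597646  0.03175347 -0.39218294]
```

View pics/top0.png

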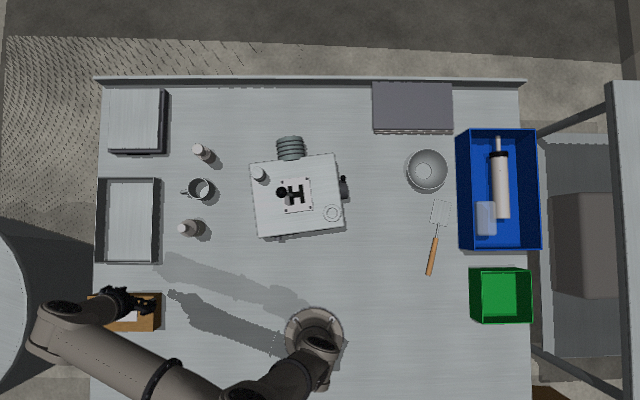

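View pics/side0.png

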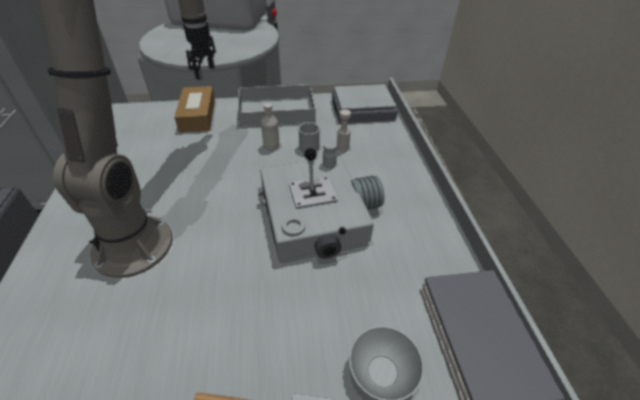

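Top: the unit is about (297,195) with its H plate at (292,193), the knob at about (281,192), and the shaker at (259,174). The side view shows the knob at (311,154). I'll enlarge both.

```bash
python3 - <<'E'
import cv2,numpy as np
a=cv2.imread("pics/top0.png")[130:250,235:365];b=cv2.imread("pics/side0.png")[135:265,250:390]
a=cv2.resize(a,(390*1,360),interpolation=3);b=cv2.resize(b,(388,360),interpolation=3)
cv2.imwrite("pics/c1.png",np.hstack([a,b]))
E
```

```text
(no output)
```

View pics/c1.png

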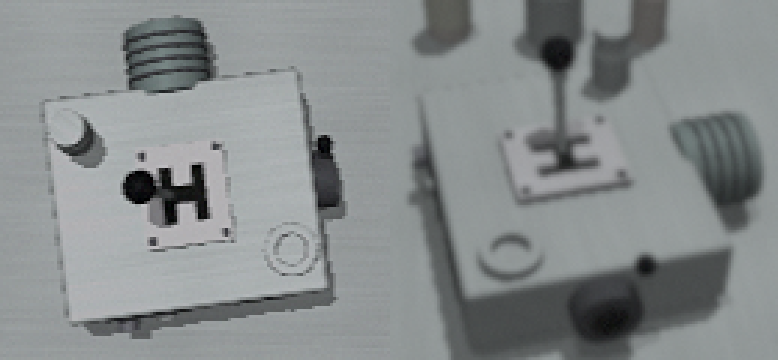

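The crop shows the deck corners, plate screws and knob clearly. The lever is in the left leg, near the middle. Next I fit the unit pose and the tilt.

```bash
cat > h.py <<'E'
import numpy as np,cv2
from scipy.spatial.transform import Rotation as R
from scipy.optimize import least_squares
def proj(c,P):
    r=R.from_quat(c["rotation"]).as_matrix() if np.size(c["rotation"])==4 else c["rotation"]
    rv=cv2.Rodrigues(r.T)[0]; t=-r.T@c["origin"]
    return cv2.projectPoints(np.atleast_2d(P).astype(float),rv,t,c["camera_matrix"],np.array(c["D"],float))[0][:,0]
def knob(f,a): return np.array([.18*np.sin(f),-.18*np.sin(a)*np.cos(f),.02+.18*np.cos(a)*np.cos(f)])
def W(u,P):
    c,s=np.cos(u[2]),np.sin(u[2]);P=np.atleast_2d(P)
    return np.c_[u[0]+c*P[:,0]-s*P[:,1],u[1]+s*P[:,0]+c*P[:,1],P[:,2]]
E
python3 - <<'E'
from h import *
T=dict(np.load("pics/top0.npz"));S=dict(np.load("pics/side0.npz"))
T2=lambda L:np.array(L)/3+[235,130]-.33
S2=lambda L:np.array(L)/2.771+[250,135]-.33
dT=T2([(45,100),(298,70),(327,292),(70,322)]);D=np.array([(.13,.15,.09),(.13,-.15,.09),(-.13,-.15,.09),(-.13,.15,.09)])
sT=T2([(140,157),(216,147),(232,233),(152,241)]);sS=S2([(118,134),(212,118),(236,182),(134,196)])
kT=T2([(139,187)]);kS=S2([(166,53)])
B=lambda o:np.array([(o[0],o[1],.1),(o[0],-o[1],.1),(-o[0],-o[1],.1),(-o[0],o[1],.1)])
def res(p,full=0):
    u=p[:3];b=B(p[5:7]);bs=b[[3,0,1,2]]
    o=[proj(T,W(u,D))-dT,proj(T,W(u,b))-sT,proj(S,W(u,bs))-sS,proj(T,W(u,knob(p[3],p[4])))-kT,proj(S,W(u,knob(p[3],p[4])))-kS]
    return o if full else np.vstack(o).ravel()
r=least_squares(res,[.45,.1,.1,0,-.24,.05,.04],loss="soft_l1");print(r.x.round(4))
for o in res(r.x,1):print(o.round(1).tolist())
u=r.x[:3];print("knob",W(u,knob(*r.x[3:5])))
for f in(0,.32):
  for a in(-.24,.24):print(f,a,W(u,knob(f,a)).round(4))
q=np.array([8.22471082e-01,5.68805660e-01,-9.5e-4,7.29e-4]);print(R.from_quat(q).as_matrix().round(3))
E
```

```text
[ 0.5031  0.0567  0.1187  0.017  -0.2578  0.05    0.0458]
[[-1.0, -0.4], [1.0, -0.5], [0.9, 0.1], [-1.2, 1.0]]
[[-0.1, -0.5], [1.2, -0.3], [-0.5, 0.1], [-0.8, 0.7]]
[[-0.0, 0.4], [-0.2, 0.9], [-0.4, -0.8], [0.6, 0.2]]
[[-0.4, 0.5]]
[[0.5, 0.9]]
knob [[0.50073492 0.10264939 0.1940268 ]]
0 -0.24 [[0.4981 0.0992 0.1948]]
0 0.24 [[0.5082 0.0142 0.1948]]
0.32 -0.24 [[0.5545 0.1038 0.186 ]]
0.32 0.24 [[0.5642 0.0231 0.186 ]]
[[ 0.353  0.936 -0.001]
 [ 0.936 -0.353 -0.002]
 [-0.002  0.    -1.   ]]
```

```bash
cat >> h.py <<'E'
U=np.array([.5031,.0567,.1187])
def togo(ux,uy,z):
    "shift (tool mm) and turn to unit-frame x,y and TCP z, tool x along unit x, down"
    from station import bot
    s=bot.sense();r=R.from_quat(s["ee_rot"]);t=W(U,[ux,uy,z])[0]
    c,n=np.cos(U[2]),np.sin(U[2]);g=R.from_matrix(np.array([[c,n,0],[n,-c,0],[0,0,-1]]))
    d=s["tcp_pos"]-[U[0],U[1],0];print("t",round(s["time"],2),"unit xy",(np.array([[c,n],[-n,c]])@d[:2]*1e3).round(1),"z",round(s["tcp_pos"][2]*1e3,1),"F",s["wrist_force"].round(1))
    print("shift",(r.inv().apply(t-s["tcp_pos"])*1e3).round(1),"turn",(r.inv()*g).as_rotvec().round(3))
E
python3 -c "from h import *;togo(.003,.105,.303)"
python3 -m creep '{"translation":[[-19,35,0],[-38,70,0],[-57,105,0],[-76,140,0],[-97,175,0]],"dr":[[0,0,0.12],[0,0,0.24],[0,0,0.36],[0,0,0.48],[0,0,0.6]],"claw":[255,255,255,255,255]}'
python3 -c "from h import *;togo(.003,.105,.303)"
```

```text
t 0.1 unit xy [-252.8  490.8] z 302.9 F [-0.5 -0.6 -0.3]
shift [-2.243e+02  4.049e+02  4.000e-01] turn [1.000e-03 2.000e-03 1.091e+00]
time: 0.52
tcp_pos: [0.3244, 0.3605, 0.3035]
ee_rot: [0.955, 0.298, -0.0, 0.0]
wrist_force: [0.9, 0.3, 0.2]
finger_gap: 0.0255
t 0.52 unit xy [-141.5  322.8] z 303.5 F [0.9 0.3 0.2]
shift [ 26.  260.1   0.5] turn [0.    0.    0.486]
```

```bash
python3 -m creep '{"translation":[[4,40,0],[8,80,0],[12,120,0],[16,160,0],[20,195,0]],"dr":[[0,0,0.1],[0,0,0.2],[0,0,0.3],[0,0,0.4],[0,0,0.48]],"claw":[255,255,255,255,255]}' >/dev/null
python3 -m creep '{"translation":[[0,0,0],[0,0,0]],"dr":[[0,0,0],[0,0,0]],"claw":[255,255]}'
python3 -c "from h import *;togo(.003,.105,.245)"
```

```text
time: 1.1
tcp_pos: [0.453, 0.2109, 0.3036]
ee_rot: [0.998, 0.062, -0.0, 0.001]
wrist_force: [-0.1, 1.9, -0.9]
finger_gap: 0.0
t 1.1 unit xy [-31.5 159.1] z 303.6 F [-0.1  1.9 -0.9]
shift [34.2 54.2 58.6] turn [0.001 0.    0.005]
```

```bash
python3 -m creep '{"translation":[[17,27,0],[34,54,0],[34,54,20],[34,54,40],[34,54,58]],"dr":[[0,0,0],[0,0,0],[0,0,0],[0,0,0],[0,0,0]],"claw":[255,255,255,255,255]}' >/dev/null
python3 -m creep '{"translation":[[0,0,0],[0,0,0]],"dr":[[0,0,0],[0,0,0]],"claw":[255,255]}' >/dev/null
python3 - <<'E'
from h import *
from station import bot
togo(0,-.018,.245)
a=bot.camera("top");b=bot.camera("side");np.savez("pics/t1.npz",**a);np.savez("pics/s1.npz",**b)
a=a["image"][130:250,235:365,::-1];b=b["image"][95:215,245:375,::-1]
cv2.imwrite("pics/c2.png",cv2.resize(np.hstack([a,b]),None,fx=3,fy=3,interpolation=3))
E
```

```text
t 1.68 unit xy [  1.  109.9] z 244.9 F [0.5 0.8 0.3]
shift [-2.800e+00  1.279e+02 -1.000e-01] turn [0.    0.003 0.014]
```

View pics/c2.png

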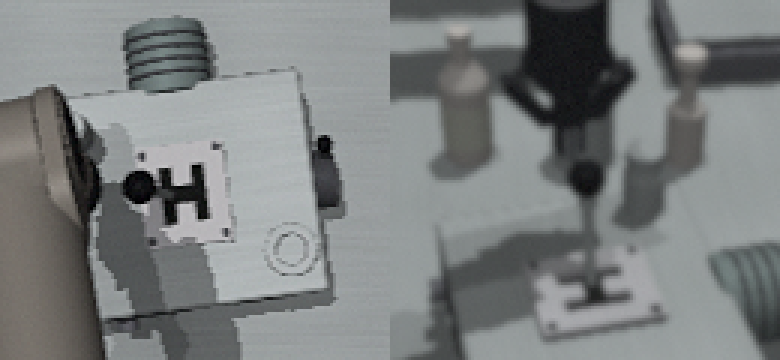

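The fingers are behind the knob, level with it and centred on it. The stem sits in line with the cross slot. I'll start the sideways push.

```bash
python3 -m creep '{"translation":[[0,10,0],[0,20,0],[0,30,0],[0,38,0],[0,46,0]],"dr":[[0,0,0],[0,0,0],[0,0,0],[0,0,0],[0,0,0]],"claw":[255,255,255,255,255]}' 
python3 -c "from h import *;togo(.001,-.018,.245)"
```

```text
time: 2.2
tcp_pos: [0.499, 0.1195, 0.247]
ee_rot: [0.998, 0.065, 0.001, -0.002]
wrist_force: [-0.6, 4.7, 4.0]
finger_gap: 0.0006
t 2.2 unit xy [ 3.3 62.9] z 247.0 F [-0.6  4.7  4. ]
shift [-3.2 80.8  1.7] turn [-0.004 -0.002  0.011]
```

```bash
python3 -m creep '{"translation":[[0,8,0],[0,16,0],[0,24,0],[0,32,0],[0,40,0]],"dr":[[0,0,0],[0,0,0],[0,0,0],[0,0,0],[0,0,0]],"claw":[255,255,255,255,255]}' 
python3 -c "from h import *;togo(.001,-.018,.245)"
```

```text
time: 2.62
tcp_pos: [0.5037, 0.0783, 0.2458]
ee_rot: [0.998, 0.065, -0.0, 0.0]
wrist_force: [0.3, 3.0, 2.3]
finger_gap: 0.0004
t 2.62 unit xy [ 3.1 21.4] z 245.8 F [0.3 3.  2.3]
shift [-2.6 39.4  0.8] turn [0.    0.    0.011]
```

Low force, and the lever is moving along the cross slot.

```bash
python3 -m creep '{"translation":[[0,8,0],[0,16,0],[0,23,0],[0,29,0],[0,33,0]],"dr":[[0,0,0],[0,0,0],[0,0,0],[0,0,0],[0,0,0]],"claw":[255,255,255,255,255]}' 
python3 - <<'E'
from h import *
from station import bot
togo(0.001,-.018,.245)
a=bot.camera("top");b=bot.camera("side");np.savez("pics/t2.npz",**a);np.savez("pics/s2.npz",**b)
a=a["image"][130:250,235:365,::-1];b=b["image"][120:240,245:375,::-1]
cv2.imwrite("pics/c3.png",cv2.resize(np.hstack([a,b]),None,fx=3,fy=3,interpolation=3))
E
```

```text
time: 3.03
tcp_pos: [0.5074, 0.0454, 0.2451]
ee_rot: [0.998, 0.064, -0.001, 0.0]
wrist_force: [0.6, 1.9, -2.1]
finger_gap: -0.0003
t 3.03 unit xy [  3.  -11.7] z 245.1 F [ 0.6  1.9 -2.1]
shift [-2.   6.3  0.1] turn [0.001 0.002 0.01 ]
```

View pics/c3.png

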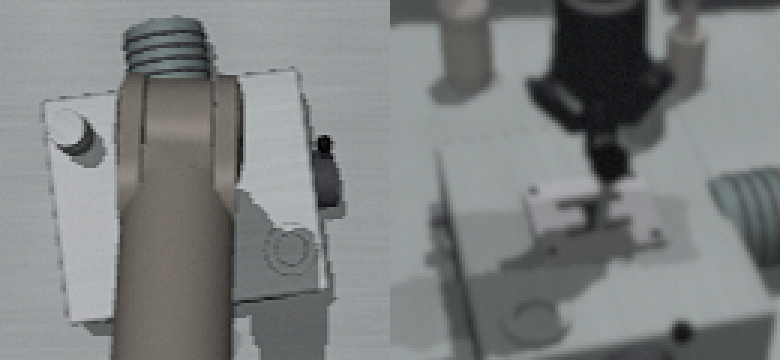

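The side view shows the knob at about (317.7,173), with the stem near the right leg. I'll push in small steps until it meets the wall.

```bash
python3 -c "
from h import *
S=dict(np.load('pics/s2.npz'))
for a in(.15,.2,.24,.26):print(a,proj(S,W(U,knob(0.01,a))))"
python3 -m creep '{"translation":[[0,2,0],[0,4,0],[0,4,0]],"dr":[[0,0,0],[0,0,0],[0,0,0]],"claw":[255,255,255]}'
python3 -c "from h import *;togo(.003,-.018,.245)"
```

```text
0.15 [[315.88433709 170.36897272]]
0.2 [[316.69409327 173.00880067]]
0.24 [[317.34149022 175.22073508]]
0.26 [[317.66452278 176.35865142]]
time: 3.38
tcp_pos: [0.5079, 0.0433, 0.2455]
ee_rot: [0.998, 0.065, -0.001, -0.001]
wrist_force: [-1.7, 2.9, -2.2]
finger_gap: 0.0001
t 3.38 unit xy [  3.2 -13.9] z 245.5 F [-1.7  2.9 -2.2]
shift [-0.2  4.1  0.5] turn [-0.001  0.001  0.012]
```

```bash
python3 -m creep '{"translation":[[0,2,0],[0,4,0],[0,6,0],[0,6,0]],"dr":[[0,0,0],[0,0,0],[0,0,0],[0,0,0]],"claw":[255,255,255,255]}'
python3 -c "from h import *;togo(.003,-.018,.245)"
```

```text
time: 3.72
tcp_pos: [0.5082, 0.0412, 0.2453]
ee_rot: [0.998, 0.067, -0.001, -0.003]
wrist_force: [-1.7, 10.0, -3.8]
finger_gap: -0.0002
t 3.72 unit xy [  3.2 -16. ] z 245.3 F [-1.7 10.  -3.8]
shift [-0.3  2.   0.3] turn [-0.007  0.002  0.015]
```

Force rose to 10 N with little motion, so the lever is against the right wall. I'll go around behind the knob.

```bash
python3 -m creep '{"translation":[[0,-20,0],[0,-35,0],[-30,-35,0],[-63,-35,0],[-63,-35,0]],"dr":[[0,0,0],[0,0,0],[0,0,0],[0,0,0],[0,0,0]],"claw":[255,255,255,255,255]}' >/dev/null
python3 -m creep '{"translation":[[0,25,0],[0,50,0],[0,58,0],[0,58,0]],"dr":[[0,0,0],[0,0,0],[0,0,0],[0,0,0]],"claw":[255,255,255,255]}' >/dev/null
python3 - <<'E'
from h import *
from station import bot
togo(0.03,-.043,.245)
b=bot.camera("side");a=bot.camera("top");np.savez("pics/s3.npz",**b)
a=a["image"][130:250,235:365,::-1];b=b["image"][120:240,245:375,::-1]
cv2.imwrite("pics/c4.png",cv2.resize(np.hstack([a,b]),None,fx=3,fy=3,interpolation=3))
E
```

```text
t 4.47 unit xy [-58.9 -48.2] z 246.7 F [ 0.1 -0.3  0.3]
shift [88.9 -4.8  1.8] turn [ 0.002 -0.002  0.005]
```

View pics/c4.png

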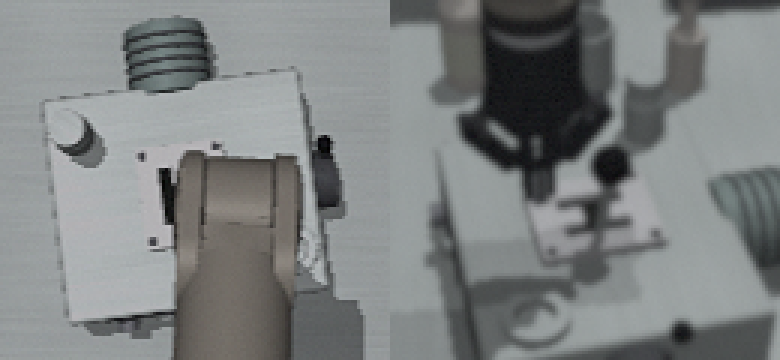

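The lever is in the right leg, with the knob at about (318.7,175) where 0.24 predicts it. The fingers are behind it. Now I push forward, trimming 4 mm to the left.

```bash
python3 -m creep '{"translation":[[8,-4,0],[16,-4,0],[24,-4,0],[32,-4,0],[40,-4,0]],"dr":[[0,0,0],[0,0,0],[0,0,0],[0,0,0],[0,0,0]],"claw":[255,255,255,255,255]}' | grep force
python3 -c "from h import *;togo(.025,-.043,.245)"
```

```text
wrist_force: [-4.5, 0.0, 3.4]
t 4.98 unit xy [-19.  -39.2] z 245.6 F [-4.5  0.   3.4]
shift [43.9  4.4  0.5] turn [-0.     0.003  0.013]
```

```bash
python3 -m creep '{"translation":[[8,2,0],[16,2,0],[24,2,0],[32,2,0],[38,2,0]],"dr":[[0,0,0],[0,0,0],[0,0,0],[0,0,0],[0,0,0]],"claw":[255,255,255,255,255]}' | grep force
python3 -c "from h import *;togo(.025,-.043,.245)"
```

```text
wrist_force: [-3.4, 0.6, -1.9]
t 5.4 unit xy [ 18.1 -40.3] z 244.1 F [-3.4  0.6 -1.9]
shift [ 6.9  2.8 -0.9] turn [-0.001  0.006  0.013]
```

```bash
python3 -m creep '{"translation":[[3,0,0],[6,0,0],[8,0,0],[8,0,0]],"dr":[[0,0,0],[0,0,0],[0,0,0],[0,0,0]],"claw":[255,255,255,255]}' | grep force
python3 -c "from h import *;togo(.025,-.043,.245)"
```

```text
wrist_force: [-4.3, 0.1, -3.3]
t 5.73 unit xy [ 25.7 -41.5] z 244.9 F [-4.3  0.1 -3.3]
shift [-0.8  1.4 -0.1] turn [0.    0.004 0.011]
```

Still moving at 4 N, so it isn't home yet.

```bash
python3 -m creep '{"translation":[[2,0,0],[4,0,0],[6,0,0],[6,0,0]],"dr":[[0,0,0],[0,0,0],[0,0,0],[0,0,0]],"claw":[255,255,255,255]}' | grep force
python3 -c "from h import *;togo(.025,-.043,.245)"
```

```text
wrist_force: [-12.7, -0.3, 1.9]
t 6.07 unit xy [ 28.1 -41.7] z 244.5 F [-12.7  -0.3   1.9]
shift [-3.1  1.2 -0.5] turn [-0.001  0.014  0.01 ]
```

It has reached the end stop. One more small push to confirm, then I retreat back and up, and to the left clear of the view.

```bash
python3 -m creep '{"translation":[[2,0,0],[3,0,0],[3,0,0]],"dr":[[0,0,0],[0,0,0],[0,0,0]],"claw":[255,255,255]}' | grep force
python3 -c "from h import *;togo(.025,-.043,.245)"
python3 -m creep '{"translation":[[-20,0,0],[-50,0,0],[-80,0,0],[-80,0,-35],[-80,0,-60]],"dr":[[0,0,0],[0,0,0],[0,0,0],[0,0,0],[0,0,0]],"claw":[255,255,255,255,255]}' |grep force
python3 -m creep '{"translation":[[0,-40,-10],[0,-80,-20],[0,-120,-20],[0,-160,-20],[0,-200,-20]],"dr":[[0,0,0],[0,0,0],[0,0,0],[0,0,0],[0,0,0]],"claw":[255,255,255,255,255]}' |grep force
python3 -m creep '{"translation":[[0,0,0],[0,0,0],[0,0,0]],"dr":[[0,0,0],[0,0,0],[0,0,0]],"claw":[255,255,255]}'
python3 - <<'E'
from h import *
from station import bot
a=bot.camera("top");b=bot.camera("side");np.savez("pics/s4.npz",**b)
for f in(.28,.32):print(f,proj(a,W(U,knob(f,.24))),proj(b,W(U,knob(f,.24))))
cv2.imwrite("pics/top_f.png",a["image"][:,:,::-1])
a=a["image"][130:250,235:365,::-1];b=b["image"][120:240,245:375,::-1]
cv2.imwrite("pics/c5.png",cv2.resize(np.hstack([a,b]),None,fx=3,fy=3,interpolation=3))
E
```

```text
wrist_force: [-17.6, -1.3, 5.4]
t 6.32 unit xy [ 29.  -41.8] z 244.3 F [-17.6  -1.3   5.4]
shift [-4.1  1.2 -0.6] turn [-0.002  0.019  0.01 ]
wrist_force: [2.5, 0.4, 2.1]
wrist_force: [1.1, -0.2, 0.0]
time: 7.4
tcp_pos: [0.4399, 0.2076, 0.3269]
ee_rot: [0.998, 0.065, 0.002, -0.0]
wrist_force: [0.5, -0.5, -0.1]
finger_gap: -0.0002
0.28 [[306.45570045 174.84368754]] [[335.18219694 174.05726294]]
0.32 [[306.04150184 172.82452564]] [[337.64807957 174.14913045]]
```

View pics/c5.png

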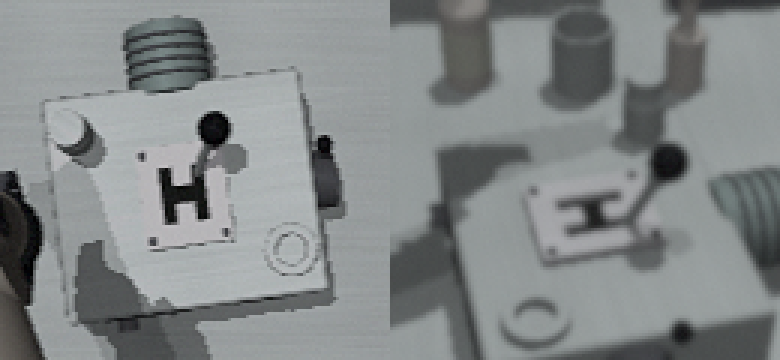

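View pics/top_f.png

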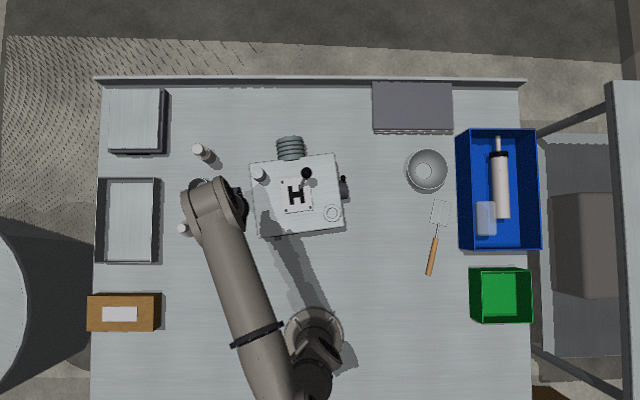

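The knob is at top (305.7,172.3) and side (337,174), which matches the prediction for fore 0.32 in the right leg: (306.0,172.8) and (337.6,174.1). The shaker, ring and other objects look unmoved, and the arm is clear.

```bash
python3 -c "
from station import bot
print(bot.finish_job())"
```

```text
the job is handed in; nothing more can be done
None
```

The drive is in third gear: the lever stands fully home in the far right slot, and I handed the job in after about 7.5 s of robot time.

- **How it was done:** With the fingers shut, I pushed the lever across the cross slot to the right-hand wall. It already stood in line with the cross slot, so no push along the left leg was needed. I then went round behind the knob, pushed it forward to the end stop and backed the arm clear.
- **Forces:** The highest wrist reading printed was about 18 N, on the last push against the end stop. The wrist read about zero once clear.
- **Lever position:** In both cameras the knob is within about 1 pixel of where the far right slot end should put it.
- **Everything else:** The shaker and ring on the deck, and the bowl and scraper, look unmoved. In the last top view the arm hid the mug and part of the bottle and pusher on the left. The side view shows the mug upright and only parts of the other two, in place. I judged this by eye and did not measure it.

No check failed or disagreed.

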